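Put the loose beacon parts away at the glacier rack

ROBOT

A 7-joint arm with a two-finger parallel gripper is mounted at the origin on the work surface. World frame = base frame: x ahead of the robot, y to its left, z up, the work surface at z = 0. Lengths are in m, angles in rad, forces in N, time in s.
With the tool pointing down it reaches from about 0.4 to 0.85 m from the base axis. Payload 4.5 kg.
Tool frame: the origin (TCP) lies midway between the tips of the shut fingers; the grasp point (between the pads) lies r.grip_point_offset behind it (r.grip_point_offset is the distance from the TCP to the grasp point, in m); z points along the fingers, y is the line along which they close (so a half turn about z gives the same grasp; the last joint's range is limited). The gripper opens to 88 mm and grips with 3 to 60 N. Pads are 18 mm wide; open, the fingers measure 123 mm over their backs; the gripper's body (75 mm by 187 mm) begins 45 mm behind the grasp point.
Start: joints at [1.276, 0.689, -0.195, 1.565, 0.157, 0.902, -0.215], TCP at [0.202, -0.592, 0.239] pointing down, gripper open.
Joint ranges: [-3.01, 3.01], [-0.46, 2.08], [-1.47, 1.51], [0.13, 2.56], [-1, 4.14], [0.04, 2.09], [-2.66, 2.66]. Speed limits (rad/s): [2.57, 2.57, 3.14, 3.14, 3.14, 3.14, 3.14].

INTERFACE

Orientations are given as a unit quaternion [x, y, z, w].
In Python, from plant import r gives the robot as it stands.
- The arm moves only by the shell command python3 -m jog 'ROWS' [FORCE]. ROWS is JSON, a list of rows, each an object of numbers: "wx", "wy", "wz": the turn, a rotation vector about the world's x, y, z as a fraction of full scale; "dx", "dy", "dz": the shift along the world's x, y, z as a fraction of full scale; "hand": the closure, from 0 (fully open) to 1 (shut). In form: [{"wx": .., "wy": .., "wz": .., "dx": .., "dy": .., "dz": .., "hand": ..}, ...]. A call has 1 to 5 rows; each row shifts and turns the commanded pose from where the row before left it; what a row does not reach is not made up. Full scale, the value 1, is 0.25 m for a shift and 2 rad for a turn. A row lasts 1/12 s, in which the tool goes at most 41.7 mm and 7.16 degrees, less where a joint would pass 70% of its speed; a pose out of reach is approached as far as the arm can. A call with a number of a shift or a turn outside -1 to 1 is refused whole. A call with a gripper value outside its range is refused whole. The fingers move at their own pace and stop on an object; FORCE is the grip in N (left out, the last holds). Time passes only in rows, so rows that do not move let the fingers close. It gives the time, the measured TCP pose, the force, the opening and the grip force at its end, in the units of the state.
- r.get_state(): the state, without advancing time (a new reading comes with each control period).
- r.snapshot(name): name is "scene" or "top"; returns the picture (384x512x3 uint8, red, green, blue); there is no depth.
- r.camera_info(name): a dict with "mtx" (3x3 intrinsics, pixels), "R" (3x3) and "t" (3): a world point X has camera coordinates R X + t. Camera axes: x right, y down, z forward; pixel columns grow to the right and rows downward; lengths in m; the calibration is good to about 2 mm. A picture is of the moment at which its call begins. camera_info takes no time and is no camera call.
- r.finish_job(): hands the job in; it is judged then, once.
Trained networks look in the newest picture that a camera, given by its name, has taken for a name from the list of things; names that differ only in an ending like _2 or _b are one class to them, and where a whole thing is asked for, a point or a joint stands for the part that bears it (a point fixed in the world has none). Each returns a list of dicts, best first, with "p" (0 to 1); they miss things now and then, are a little off and sometimes report something else, mostly with a low value. They report only what shows in the picture. A call takes as long as a camera call. They do not tell look-alikes from the thing itself.
- r.search_frame(camera, query): "bbox" ([left, top, right, bottom] in pixels, round what is visible of it).
- r.masks_of(camera, query): "region" (384x512 bool, what is visible of it) and "bbox" ([left, top, right, bottom] in pixels, round what is visible of it).
The state is a dict: "clock": time; "q": joint angles; "qd": joint speeds; "joint_torque": joint torques, N m; "tool_pos": TCP position; "eef_rot": TCP orientation; "contact_force": force on the tool from outside, world axes, zero at the start; "moment": the same for the moment, N m; "opening": opening from 0.0 (shut) to 1.0 (fully open); "finger_force": force on a finger pad.
Only numpy, scipy, OpenCV 4.12 (cv2) and the standard library are available. Lean on these libraries where they do the work, as an engineer would, in place of code of your own. Each camera call takes 0.05 s, during which the arm holds its last target. There are 200 camera calls.

TASK

Put the four loose parts on the shelf away: the grey antenna whip base upright in the round dish, the flat aluminium mounting plate flat in the shallow rectangular tray and lined up with it, the battery tube lengthwise in the two V saddles of the cradle, and the rubber foot cap upright in the small square box. The whip base lies on top of the plate: lift it off first, and do not drag the plate from its spot while doing so. Leave the spring-clip stand and the tent peg where they are, and let go of everything at the end.

Things in the scene. Friction and masses are not known exactly. Their poses are not given: they have to be found in the camera images.
- whip_base: Grey cast antenna whip base: round flange 60 mm across and 8 mm thick, with an upright round hub on its centre, 28 mm across, rising from the flange's top (8 mm) to 50 mm. Stands flange down, on top of the plate at the start, up to 20 mm off the plate's middle along the plate. Origin: centre of the underside; z up along the hub. About 0.16 kg. Grip it by the hub.
- plate: Flat bare aluminium mounting plate with four dark screw holes, 110 mm (x) by 50 mm (y) by 14 mm thick, lying flat under the whip base at the start. Origin: centre of the underside; z up. About 0.2 kg. Easily gripped across its 50 mm width.
- tube: Green anodized battery tube, lying: round body 28 mm in diameter and 120 mm long overall along x, with a square end cap (32 mm square, 16 mm long) on each end, so that it does not roll; the round part between the caps is 88 mm long. Origin: on the axis at mid length (16 mm above the shelf when it lies there). About 0.2 kg.
- foot_cap: Worn black rubber foot cap, standing: round, 38 mm across at the lowest 8 mm and 34 mm above that, 30 mm high. Origin: centre of the underside; z up. About 0.03 kg.
- base_dish: Round plywood dish fixed to the shelf, for the whip base: 84 mm inside diameter, 94 mm outside, floor 3 mm above the shelf, rim top 10 mm above the shelf. Origin: centre of the underside, at shelf level; z up.
- plate_tray: Shallow rectangular plywood tray fixed to the shelf, for the plate: inside 134 mm (x) by 74 mm (y), outside 142 by 82 mm, floor 3 mm and rim top 8 mm above the shelf. Origin: centre of the underside, at shelf level; x along its length. The plate's x goes along the tray's x, either way round.
- tube_cradle: Plywood cradle fixed to the shelf, for the tube: base 94 (x) by 56 by 4 mm, two saddles 10 mm thick at x = -26 and +26 mm (42 mm free between), 31 mm high, with 90 degree V notches open upward, 34 mm wide on top. The tube's round part lies in both notches along x (either way round), axis 34 mm above the shelf, end caps beyond the saddles. Origin: centre of the underside, at shelf level.
- cap_box: Small square plywood box fixed to the shelf, for the foot cap: inside 60 by 60 mm, outside 68 by 68 mm, floor 4 mm and rim top 10 mm above the shelf. Origin: centre of the underside, at shelf level; x and y along its sides.
- clip: Bystander, loose: chrome spring clip on a dark steel foot 70 by 60 mm, holding a lying grey antenna stub with a thin black whip end (reaching 98 mm to x); 57 mm high. Origin: centre of the underside.
- tent_peg: Bystander, loose: steel angle-section tent peg, 203 mm long (x), 26 mm wide, 15 mm high, lying on its two edges. Origin: mid length, at shelf level.
Not all that is in view belongs to the job. Leave any orange or purple look-alike of the plate_tray alone. What is shaped like the base_dish but pink is not meant.

How it is judged:
On the way:
1. the whip base is lifted clear of the plate, with the plate still where it lay (within 12 mm) (z of whip_base in the frame of plate above 0.04 m and distance of plate from where it was at the start of the episode below 0.012 m), for 0.1 s.
At the end, for the whole second after the job is handed in: Whip base upright in the dish (15 mm of centre), plate flat in its tray (15 mm, 0.3 rad), tube in both V saddles (15 mm along, 8 mm across, 5 mm in height, 0.15 rad), foot cap upright in the square box (14 mm each way); all at rest (horizontal distance between whip_base and base_dish below 0.015 m and z of whip_base in the frame of base_dish between 0 and 0.007 m and angle between each of whip_base, plate, foot_cap's own z axis and vertical below 0.08 rad and x of plate in the frame of plate_tray between -0.015 and 0.015 m and y of plate in the frame of plate_tray between -0.015 and 0.015 m and z of plate in the frame of plate_tray between 0 and 0.007 m and angle between the x axis of plate and the x axis of plate_tray, either way round below 0.3 rad and x of tube in the frame of tube_cradle between -0.015 and 0.015 m and y of tube in the frame of tube_cradle between -0.008 and 0.008 m and z of tube in the frame of tube_cradle between 0.029 and 0.039 m and angle between the x axis of tube and the x axis of tube_cradle, either way round below 0.15 rad and x of foot_cap in the frame of cap_box between -0.014 and 0.014 m and y of foot_cap in the frame of cap_box between -0.014 and 0.014 m and z of foot_cap in the frame of cap_box between 0 and 0.007 m and linear speed of each of whip_base, plate, tube, foot_cap below 0.02 m/s); the robot touches nothing.
It fails at once if the plate is dragged more than 12 mm while the whip base still lies on it (contact force between whip_base and plate above 0.05 N and distance of plate from where it was at the start of the episode above 0.012 m).
It fails at once if the spring-clip stand is moved more than 15 mm (distance of clip from where it was at the start of the episode above 0.015 m).
It fails at once if the tent peg is moved more than 15 mm (distance of tent_peg from where it was at the start of the episode above 0.015 m).
It also fails if it takes over 120 s, if anything falls off the work surface, if the arm or the gripper's body presses on something with over 40 N, if the wrist force passes 120 N, or if a joint passes its speed limit or range.

## Working session

There is one attempt and no reset: what is moved stays moved. The work goes in short steps, Python scripts to look and compute and a shell command to move; the robot and the scene stay as the last step left them, time stands still between calls to the robot, and variables do not carry over. Pictures are saved under pics/ and viewed, at most 14 in all, crops included, and the job is handed in when it is done.

```bash
ls; mkdir -p pics
python3 - <<'E'
from plant import r
import cv2,numpy as np
print(r.get_state(), r.grip_point_offset)
for c in("scene","top"):
    im=r.snapshot(c); cv2.imwrite(f"pics/{c}0.png",cv2.resize(im[:,:,::-1],(800,600),interpolation=cv2.INTER_CUBIC))
    i=r.camera_info(c); print(c,np.round(i["mtx"],1).tolist(),np.round(i["R"],3).tolist(),np.round(i["t"],3).tolist())
    for q in "whip_base plate tube foot_cap base_dish plate_tray tube_cradle cap_box clip tent_peg".split():
        print(q,[(round(float(d["p"]),2),[round(float(v)) for v in d["bbox"]]) for d in r.search_frame(c,q)][:4])
E
```

```text
pics
{'clock': 0.0, 'q': array([ 1.27583542,  0.6899827 , -0.19452601,  1.56635977,  0.1573206 ,
        0.90253101, -0.21509423]), 'qd': array([-6.38624472e-04,  4.63772625e-04,  1.73274406e-05,  9.68829169e-04,
       -3.40550357e-04, -1.14474853e-03,  7.44699534e-04]), 'joint_torque': array([-5.83352767e-05, -5.27571809e+01, -1.26694478e+00, -1.53430688e+01,
       -5.25921502e-02,  6.50588656e-03,  1.65453298e-04]), 'tool_pos': array([ 0.20153496, -0.59092613,  0.23790698]), 'eef_rot': array([ 9.86510145e-01,  1.63697416e-01, -2.28191818e-04, -9.14745549e-04]), 'contact_force': array([ 0.22247184, -0.66733818,  0.24216861]), 'moment': array([-0.03530934,  0.06392703,  0.00920474]), 'finger_force': 0.0, 'opening': 0.9970012224667797} 0.0187
scene [[458.9, 0.0, 249.6], [0.0, 458.9, 196.0], [0.0, 0.0, 1.0]] [[0.156, 0.988, -0.017], [0.841, -0.141, -0.522], [-0.518, 0.067, -0.853]] [-0.074, -0.459, 1.79]
whip_base [(0.58, [245, 157, 263, 179]), (0.37, [208, 214, 235, 240])]
plate [(0.59, [242, 176, 259, 191])]
tube [(0.91, [313, 151, 340, 183])]
foot_cap [(0.47, [340, 178, 371, 207])
[... 366 characters left out ...]
, [364, 126, 395, 171])]
top [[491.6, 0.0, 259.0], [0.0, 491.6, 191.0], [0.0, 0.0, 1.0]] [[-0.017, -1.0, -0.015], [-0.988, 0.019, -0.153], [0.153, 0.012, -0.988]] [0.021, 0.576, 1.449]
whip_base [(0.83, [250, 225, 270, 245])]
plate [(0.51, [251, 208, 274, 246])]
tube [(0.58, [171, 207, 187, 244])]
foot_cap []
base_dish [(0.82, [283, 160, 313, 189]), (0.82, [304, 117, 333, 147]), (0.71, [289, 203, 321, 232])]
plate_tray [(0.97, [244, 106, 273, 153]), (0.95, [208, 157, 237, 208]), (0.85, [163, 113, 193, 160])]
tube_cradle [(0.63, [359, 170, 378, 204]), (0.52, [140, 179, 174, 206])]
cap_box [(0.81, [140, 178, 172, 208])]
clip [(0.61, [405, 215, 435, 257])]
tent_peg [(0.6, [110, 209, 120, 278])]
```

View pics/scene0.png

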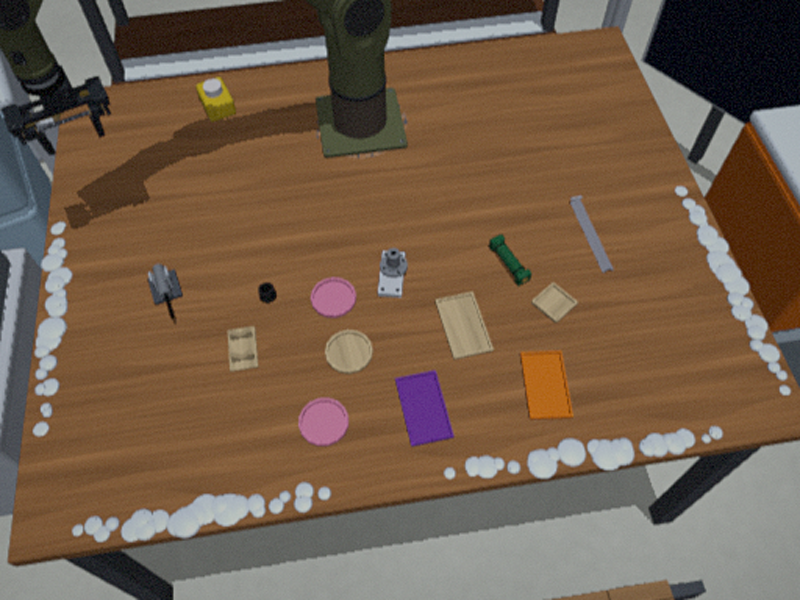

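View pics/top0.png

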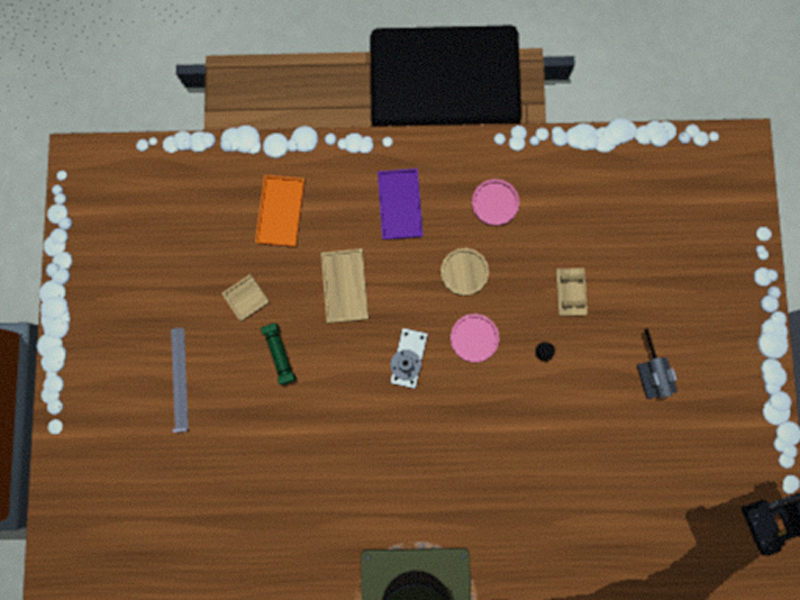

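The scene holds three trays (orange, purple, plywood) and three dishes (two pink, one plywood). In top pixels (512 wide):
- **Tray:** orange at (179,135), purple at (256,131), plywood at (220,183). Only the plywood one fits.
- **Dish:** pink at (318,130) and (304,216), plywood at (298,174). Only the plywood one fits.

Next I fit models to the masks and confirm the choice in one crop.

```bash
cat > fit.py <<'E'
import numpy as np,cv2
from scipy.optimize import minimize
from plant import r
def box(x0,x1,y0,y1,z0,z1): return np.array([[x,y,z] for x in(x0,x1) for y in(y0,y1) for z in(z0,z1)])
def cyl(R,z0,z1,n=28):
    a=np.arange(n)*2*np.pi/n; return np.vstack([np.c_[R*np.cos(a),R*np.sin(a),0*a+z] for z in(z0,z1)])
t=cyl(.014,-.044,.044)[:,[2,0,1]]
M={"whip_base":[cyl(.03,0,.008),cyl(.014,0,.05)],"plate":[box(-.055,.055,-.025,.025,0,.014)],
"tube":[t,box(.044,.06,-.016,.016,-.016,.016),box(-.06,-.044,-.016,.016,-.016,.016)],
"foot_cap":[cyl(.019,0,.008),cyl(.017,0,.03)],"base_dish":[cyl(.047,0,.01)],
"plate_tray":[box(-.071,.071,-.041,.041,0,.008)],
"tube_cradle":[box(-.047,.047,-.028,.028,0,.004)]+[box(s-.005,s+.005,-.028,.028,0,.031) for s in(-.026,.026)],
"cap_box":[box(-.034,.034,-.034,.034,0,.01)]}
C={c:r.camera_info(c) for c in("scene","top")}
def proj(c,P):
    q=(P@np.asarray(C[c]["R"]).T+np.asarray(C[c]["t"]))@np.asarray(C[c]["mtx"]).T; return q[:,:2]/q[:,2:]
def unproj(c,uv,z):
    R,t,K=(np.asarray(C[c][k]) for k in("R","t","mtx")); d=R.T@np.linalg.solve(K,[uv[0],uv[1],1]); o=-R.T@t
    return o+d*(z-o[2])/d[2]
def polys(c,name,p,z):
    x,y,a=p; Rz=np.array([[np.cos(a),-np.sin(a),0],[np.sin(a),np.cos(a),0],[0,0,1]])
    return [cv2.convexHull(proj(c,h@Rz.T+[x,y,z]).astype(np.float32))[:,0] for h in M[name]]
S=6
def fit(name,masks,z,p0,ignore={}):
    """masks {cam: bool}; returns pose and IoU"""
    W={}
    for c,m in masks.items():
        u,v=proj(c,np.array([[p0[0],p0[1],z]]))[0].astype(int); o=np.array([max(u-45,0),max(v-45,0)])
        f=lambda k:cv2.resize(k[o[1]:o[1]+90,o[0]:o[0]+90].astype(np.float32),None,fx=S,fy=S,interpolation=cv2.INTER_LINEAR)
        W[c]=(o,f(m),1-f(ignore[c]) if c in ignore else 1)
    def cost(p):
        s=0
        for c,(o,m,w) in W.items():
            I=np.zeros_like(m)
            for h in polys(c,name,p,z): cv2.fillConvexPoly(I,np.round(((h-o+.5)*S-.5)*16).astype(np.int32),1,shift=4)
            s+=1-(np.minimum(I,m)*w).sum()/(np.maximum(I,m)*w).sum()
        return s/len(W)
    best=None
    for a in ([0] if name in("whip_base","foot_cap","base_dish") else np.arange(6)*np.pi/6):
        q=np.array([p0[0],p0[1],a]); k=minimize(cost,q,method="Nelder-Mead",options=dict(initial_simplex=q+np.vstack([np.zeros(3),np.diag([.01,.01,.25])]),xatol=1e-4,fatol=1e-5))
        if best is None or k.fun<best.fun: best=k
    return best.x,1-best.fun
def getmask(c,name,uv,tol=14):
    for d in r.masks_of(c,name):
        v,u=np.nonzero(d["region"])
        if len(u) and np.hypot(u.mean()-uv[0],v.mean()-uv[1])<tol: return d["region"]
E
cat > m0.py <<'E'
from fit import *
top={"whip_base":(260,232),"plate":(262,229),"tube":(179,227),"foot_cap":(349,225),"base_dish":(298,174),"plate_tray":(220,183),"tube_cradle":(366,187),"cap_box":(157,190)}
Z={"whip_base":.014,"tube":.016}
im={c:r.snapshot(c) for c in C}; ov={c:cv2.resize(im[c][:,:,::-1],None,fx=4,fy=4,interpolation=cv2.INTER_CUBIC) for c in C}
wm={}
for n,uv in top.items():
    z=Z.get(n,0); p0=unproj("top",uv,z+.01); ms={}
    for c in C:
        q=proj(c,p0[None])[0]; m=getmask(c,n,q)
        if n=="foot_cap":
            k=(im[c].max(2)<60).astype(np.uint8); k,l,s,ce=cv2.connectedComponentsWithStats(k); j=1+np.argmin(np.hypot(*(ce[1:]-q).T)+100*(s[1:,4]<15)); m=l==j
        if m is not None: ms[c]=m
    if n=="whip_base": wm=dict(ms)
    ig={c:cv2.dilate(m.astype(np.uint8),np.ones((3,3))) for c,m in wm.items()} if n=="plate" else {}
    for lab,mm in [("both",ms)]+[(c,{c:ms[c]}) for c in ms]:
        p,s=fit(n,mm,z,p0[:2],ig); print(n,lab,np.round(p,4),round(s,3))
        if lab=="both":
            for c in C:
                for h in polys(c,n,p,z): cv2.polylines(ov[c],[np.round((h+.5)*4).astype(int)],True,(0,0,255),1)
cv2.imwrite("pics/ovt.png",cv2.resize(ov["top"][560:1040,540:1560],(800,376)))
E
python3 m0.py
```

```text
whip_base both [0.4514 0.0104 0.1005] 0.869
whip_base scene [0.4544 0.011  0.0741] 0.873
whip_base top [0.4499 0.0097 0.1513] 0.917
plate both [0.4648 0.0043 2.8832] 0.802
plate scene [ 0.4671  0.0042 -0.2737] 0.847
plate top [ 0.4619  0.0051 -0.2531] 0.807
tube both [0.4759 0.2598 0.3192] 0.859
tube scene [0.4794 0.2586 0.3227] 0.872
tube top [0.4744 0.2602 0.3294] 0.908
foot_cap both [ 0.4724 -0.2626  0.1   ] 0.823
foot_cap scene [ 0.4744 -0.2636  0.0463] 0.81
foot_cap top [ 0.472  -0.2618  0.1102] 0.85
base_dish both [ 0.6357 -0.1105  0.0511] 0.899
base_dish scene [ 0.6389 -0.11   -0.0137] 0.941
base_dish top [ 0.6315 -0.1103 -0.0234] 0.923
plate_tray both [0.6129 0.131  0.0814] 0.899
plate_tray scene [0.6166 0.129  0.0889] 0.927
plate_tray top [0.6103 0.133  0.0913] 0.942
tube_cradle both [ 0.5925 -0.3224  0.0533] 0.856
tube_cradle scene [ 0.5952 -0.324   0.0406] 0.885
tube_cradle top [ 0.5905 -0.3204  0.0485] 0.893
cap_box both [0.5922 0.3287 0.575 ] 0.872
cap_box scene [0.5961 0.3274 0.591 ] 0.925
cap_box top [0.5894 0.3293 0.6048] 0.921
```

View pics/ovt.png

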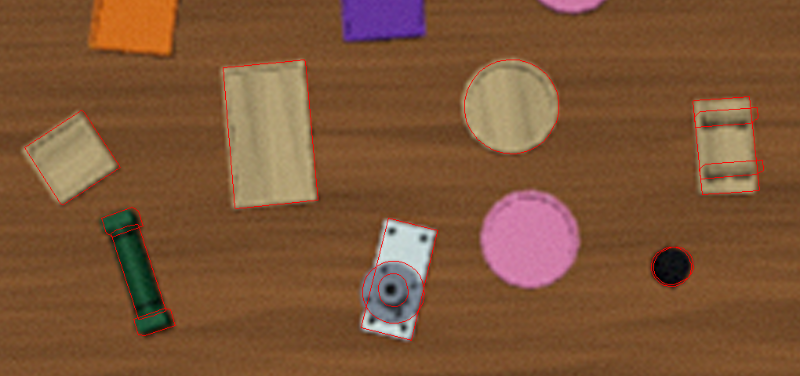

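The red outlines sit on the plywood dish at crop (510,105), the plywood tray at (268,135), the cradle at (725,145) and the box at (70,158). These are the ones meant; the pink, orange and purple ones stay untouched. The parts are outlined too: tube, plate with whip base on it, and foot cap. I'm now moving above the whip base.

```bash
J="python3 -m jog"
python3 -m jog '[{"dx":0.05,"dy":0.12,"wz":-0.03,"hand":0},{"dx":0.05,"dy":0.12,"wz":-0.03,"hand":0},{"dx":0.05,"dy":0.12,"wz":-0.03,"hand":0},{"dx":0.05,"dy":0.12,"wz":-0.03,"hand":0},{"dx":0.05,"dy":0.12,"wz":-0.03,"hand":0}]' 20 
python3 -m jog '[{"dx":0.05,"dy":0.12,"wz":-0.03,"hand":0},{"dx":0.05,"dy":0.12,"wz":-0.03,"hand":0},{"dx":0.05,"dy":0.12,"wz":-0.03,"hand":0},{"dx":0.05,"dy":0.12,"wz":-0.03,"hand":0},{"dx":0.05,"dy":0.12,"wz":-0.023,"hand":0}]'
python3 -m jog '[{"dx":0.05,"dy":0.12,"hand":0},{"dx":0.05,"dy":0.12,"hand":0},{"dx":0.05,"dy":0.12,"hand":0},{"dx":0.05,"dy":0.12,"hand":0},{"dx":0.05,"dy":0.12,"hand":0}]'
python3 -m jog '[{"dx":0.05,"dy":0.12,"hand":0},{"dx":0.05,"dy":0.12,"hand":0},{"dx":0.05,"dy":0.12,"hand":0},{"dx":0.05,"dy":0.12,"hand":0},{"dx":0.05,"dy":0.12,"hand":0}]'
```

```text
invalid input
invalid input
invalid input
invalid input
```

```bash
python3 -m jog '[{"wx":0,"wy":0,"wz":-0.03,"dx":0.05,"dy":0.12,"dz":0,"hand":0},{"wx":0,"wy":0,"wz":-0.03,"dx":0.05,"dy":0.12,"dz":0,"hand":0},{"wx":0,"wy":0,"wz":-0.03,"dx":0.05,"dy":0.12,"dz":0,"hand":0},{"wx":0,"wy":0,"wz":-0.03,"dx":0.05,"dy":0.12,"dz":0,"hand":0},{"wx":0,"wy":0,"wz":-0.03,"dx":0.05,"dy":0.12,"dz":0,"hand":0}]' 20
```

```text
clock: 2.42
tool_pos: [0.2648, -0.4402, 0.2389]
eef_rot: [1.0, 0.013, 0.0, 0.0]
contact_force: [0.9, -0.0, -0.7]
opening: 0.999
finger_force: 0.0
```

```bash
python3 -m jog '[{"wx":0,"wy":0,"wz":-0.03,"dx":0.05,"dy":0.12,"dz":0,"hand":0},{"wx":0,"wy":0,"wz":-0.03,"dx":0.05,"dy":0.12,"dz":0,"hand":0},{"wx":0,"wy":0,"wz":-0.03,"dx":0.05,"dy":0.12,"dz":0,"hand":0},{"wx":0,"wy":0,"wz":-0.03,"dx":0.05,"dy":0.12,"dz":0,"hand":0},{"wx":0,"wy":0,"wz":-0.02,"dx":0.05,"dy":0.12,"dz":0,"hand":0}]'
python3 -m jog '[{"wx":0,"wy":0,"wz":0,"dx":0.05,"dy":0.12,"dz":0,"hand":0},{"wx":0,"wy":0,"wz":0,"dx":0.05,"dy":0.12,"dz":0,"hand":0},{"wx":0,"wy":0,"wz":0,"dx":0.05,"dy":0.12,"dz":0,"hand":0},{"wx":0,"wy":0,"wz":0,"dx":0.05,"dy":0.12,"dz":0,"hand":0},{"wx":0,"wy":0,"wz":0,"dx":0.05,"dy":0.12,"dz":0,"hand":0}]'
python3 -m jog '[{"wx":0,"wy":0,"wz":0,"dx":0.05,"dy":0.12,"dz":0,"hand":0},{"wx":0,"wy":0,"wz":0,"dx":0.05,"dy":0.12,"dz":0,"hand":0},{"wx":0,"wy":0,"wz":0,"dx":0.05,"dy":0.12,"dz":0,"hand":0},{"wx":0,"wy":0,"wz":0,"dx":0.05,"dy":0.12,"dz":0,"hand":0},{"wx":0,"wy":0,"wz":0,"dx":0.0,"dy":0.0,"dz":0,"hand":0}]'
```

```text
clock: 2.83
tool_pos: [0.3274, -0.2902, 0.239]
eef_rot: [0.992, -0.127, 0.0, 0.0]
contact_force: [0.3, 0.6, -0.0]
opening: 0.999
finger_force: 0.0
clock: 3.25
tool_pos: [0.39, -0.14, 0.239]
eef_rot: [0.992, -0.125, 0.0, 0.0]
contact_force: [0.3, -1.4, -0.2]
opening: 0.997
finger_force: 0.0
clock: 3.67
tool_pos: [0.4426, -0.0144, 0.239]
eef_rot: [0.993, -0.12, 0.002, -0.002]
contact_force: [0.4, -0.2, 0.6]
opening: 1.0
finger_force: 0.0
```

```bash
python3 -m jog '[{"wx":0,"wy":0,"wz":0,"dx":0.05,"dy":0.12,"dz":0,"hand":0},{"wx":0,"wy":0,"wz":0,"dx":0,"dy":0,"dz":-0.14,"hand":0},{"wx":0,"wy":0,"wz":0,"dx":0,"dy":0,"dz":-0.14,"hand":0},{"wx":0,"wy":0,"wz":0,"dx":0,"dy":0,"dz":-0.14,"hand":0},{"wx":0,"wy":0,"wz":0,"dx":0,"dy":0,"dz":-0.1,"hand":0}]'
python3 -m jog '[{"wx":0,"wy":0,"wz":0,"dx":0,"dy":0,"dz":0,"hand":0},{"wx":0,"wy":0,"wz":0,"dx":0,"dy":0,"dz":0,"hand":0},{"wx":0,"wy":0,"wz":0,"dx":0,"dy":0,"dz":0,"hand":0}]'
```

```text
clock: 4.08
tool_pos: [0.4514, 0.0084, 0.1068]
eef_rot: [0.992, -0.125, -0.0, 0.0]
contact_force: [0.7, 0.1, -0.0]
opening: 0.995
finger_force: 0.0
clock: 4.33
tool_pos: [0.4526, 0.0082, 0.1099]
eef_rot: [0.992, -0.126, 0.001, -0.0]
contact_force: [-0.8, 0.5, -0.1]
opening: 0.999
finger_force: 0.0
```

```bash
python3 -m jog '[{"wx":0,"wy":0,"wz":0,"dx":-0.005,"dy":0.009,"dz":-0.1,"hand":0},{"wx":0,"wy":0,"wz":0,"dx":0,"dy":0,"dz":-0.1,"hand":0},{"wx":0,"wy":0,"wz":0,"dx":0,"dy":0,"dz":-0.1,"hand":0},{"wx":0,"wy":0,"wz":0,"dx":0,"dy":0,"dz":-0.013,"hand":0},{"wx":0,"wy":0,"wz":0,"dx":0,"dy":0,"dz":0,"hand":0}]'
python3 -m jog '[{"wx":0,"wy":0,"wz":0,"dx":0,"dy":0,"dz":0,"hand":0.4},{"wx":0,"wy":0,"wz":0,"dx":0,"dy":0,"dz":0,"hand":0.5},{"wx":0,"wy":0,"wz":0,"dx":0,"dy":0,"dz":0,"hand":0.6},{"wx":0,"wy":0,"wz":0,"dx":0,"dy":0,"dz":0,"hand":0.7},{"wx":0,"wy":0,"wz":0,"dx":0,"dy":0,"dz":0,"hand":1}]' 20
python3 -m jog '[{"wx":0,"wy":0,"wz":0,"dx":0,"dy":0,"dz":0,"hand":1},{"wx":0,"wy":0,"wz":0,"dx":0,"dy":0,"dz":0,"hand":1},{"wx":0,"wy":0,"wz":0,"dx":0,"dy":0,"dz":0,"hand":1},{"wx":0,"wy":0,"wz":0,"dx":0,"dy":0,"dz":0,"hand":1}]'
```

```text
clock: 4.75
tool_pos: [0.4535, 0.0107, 0.0326]
eef_rot: [0.992, -0.125, -0.0, 0.0]
contact_force: [1.1, -1.0, -0.1]
opening: 0.999
finger_force: 0.0
clock: 5.17
tool_pos: [0.4526, 0.0108, 0.0326]
eef_rot: [0.992, -0.125, -0.001, 0.0]
contact_force: [-1.3, 0.3, -0.1]
opening: 0.648
finger_force: 0.0
clock: 5.5
tool_pos: [0.4522, 0.0108, 0.0318]
eef_rot: [0.992, -0.125, -0.002, 0.0]
contact_force: [-0.4, -0.3, 1.1]
opening: 0.342
finger_force: 0.0
```

```bash
python3 -m jog '[{"wx":0,"wy":0,"wz":0,"dx":0,"dy":0,"dz":0,"hand":1},{"wx":0,"wy":0,"wz":0,"dx":0,"dy":0,"dz":0,"hand":1},{"wx":0,"wy":0,"wz":0,"dx":0,"dy":0,"dz":0,"hand":1},{"wx":0,"wy":0,"wz":0,"dx":0,"dy":0,"dz":0,"hand":1}]'
python3 -m jog '[{"wx":0,"wy":0,"wz":0,"dx":0,"dy":0,"dz":0.06,"hand":1},{"wx":0,"wy":0,"wz":0,"dx":0,"dy":0,"dz":0.1,"hand":1},{"wx":0,"wy":0,"wz":0,"dx":0,"dy":0,"dz":0.12,"hand":1},{"wx":0,"wy":0,"wz":0,"dx":0,"dy":0,"dz":0.12,"hand":1},{"wx":0,"wy":0,"wz":0,"dx":0,"dy":0,"dz":0,"hand":1}]'
python3 -m jog '[{"wx":0,"wy":0,"wz":0,"dx":0,"dy":0,"dz":0,"hand":1},{"wx":0,"wy":0,"wz":0,"dx":0,"dy":0,"dz":0,"hand":1},{"wx":0,"wy":0,"wz":0,"dx":0,"dy":0,"dz":0,"hand":1},{"wx":0,"wy":0,"wz":0,"dx":0,"dy":0,"dz":0,"hand":1}]'
```

```text
clock: 5.83
tool_pos: [0.4522, 0.0108, 0.0318]
eef_rot: [0.992, -0.125, -0.002, 0.0]
contact_force: [0.4, 0.4, 0.1]
opening: 0.309
finger_force: 20.0
clock: 6.25
tool_pos: [0.4542, 0.0106, 0.1357]
eef_rot: [0.992, -0.126, 0.002, -0.0]
contact_force: [0.4, 1.2, -1.7]
opening: 0.313
finger_force: 20.0
clock: 6.58
tool_pos: [0.4513, 0.0107, 0.1306]
eef_rot: [0.992, -0.125, -0.003, 0.001]
contact_force: [1.1, 0.6, -1.6]
opening: 0.308
finger_force: 20.0
```

```bash
python3 -m jog '[{"wx":0,"wy":0,"wz":0,"dx":0.123,"dy":-0.081,"dz":0,"hand":1},{"wx":0,"wy":0,"wz":0,"dx":0.123,"dy":-0.081,"dz":0,"hand":1},{"wx":0,"wy":0,"wz":0,"dx":0.123,"dy":-0.081,"dz":0,"hand":1},{"wx":0,"wy":0,"wz":0,"dx":0.123,"dy":-0.081,"dz":0,"hand":1},{"wx":0,"wy":0,"wz":0,"dx":0.123,"dy":-0.081,"dz":0,"hand":1}]'
python3 -m jog '[{"wx":0,"wy":0,"wz":0,"dx":0.123,"dy":-0.081,"dz":0,"hand":1},{"wx":0,"wy":0,"wz":0,"dx":0,"dy":0,"dz":0,"hand":1},{"wx":0,"wy":0,"wz":0,"dx":0,"dy":0,"dz":-0.1,"hand":1},{"wx":0,"wy":0,"wz":0,"dx":0,"dy":0,"dz":-0.1,"hand":1},{"wx":0,"wy":0,"wz":0,"dx":0,"dy":0,"dz":0,"hand":1}]'
python3 -m jog '[{"wx":0,"wy":0,"wz":0,"dx":0,"dy":0,"dz":0,"hand":1},{"wx":0,"wy":0,"wz":0,"dx":0,"dy":0,"dz":0,"hand":1},{"wx":0,"wy":0,"wz":0,"dx":0,"dy":0,"dz":0,"hand":1}]'
```

```text
clock: 7.0
tool_pos: [0.6063, -0.0916, 0.1305]
eef_rot: [0.992, -0.125, -0.003, 0.0]
contact_force: [0.4, 0.9, -1.5]
opening: 0.309
finger_force: 20.0
clock: 7.42
tool_pos: [0.632, -0.1099, 0.0759]
eef_rot: [0.992, -0.125, -0.007, 0.0]
contact_force: [-1.5, 0.9, -1.4]
opening: 0.314
finger_force: 20.0
clock: 7.67
tool_pos: [0.6375, -0.1108, 0.0831]
eef_rot: [0.992, -0.125, -0.0, 0.0]
contact_force: [1.0, 0.5, -1.5]
opening: 0.309
finger_force: 20.0
```

```bash
python3 -m jog '[{"wx":0,"wy":0,"wz":0,"dx":-0.008,"dy":0,"dz":-0.1,"hand":1},{"wx":0,"wy":0,"wz":0,"dx":0,"dy":0,"dz":-0.08,"hand":1},{"wx":0,"wy":0,"wz":0,"dx":0,"dy":0,"dz":-0.04,"hand":1},{"wx":0,"wy":0,"wz":0,"dx":0,"dy":0,"dz":-0.02,"hand":1},{"wx":0,"wy":0,"wz":0,"dx":0,"dy":0,"dz":0,"hand":1}]'
python3 -m jog '[{"wx":0,"wy":0,"wz":0,"dx":0,"dy":0,"dz":0,"hand":1},{"wx":0,"wy":0,"wz":0,"dx":0,"dy":0,"dz":0,"hand":1},{"wx":0,"wy":0,"wz":0,"dx":0,"dy":0,"dz":0,"hand":1}]'
```

```text
clock: 8.08
tool_pos: [0.6349, -0.1107, 0.0218]
eef_rot: [0.992, -0.125, -0.001, 0.0]
contact_force: [-1.0, -0.7, -1.5]
opening: 0.308
finger_force: 20.0
clock: 8.33
tool_pos: [0.6355, -0.1109, 0.023]
eef_rot: [0.992, -0.125, -0.001, 0.0]
contact_force: [-0.2, 0.1, -1.7]
opening: 0.31
finger_force: 20.0
```

```bash
python3 -m jog '[{"wx":0,"wy":0,"wz":0,"dx":0,"dy":0,"dz":-0.006,"hand":1},{"wx":0,"wy":0,"wz":0,"dx":0,"dy":0,"dz":0,"hand":0.5},{"wx":0,"wy":0,"wz":0,"dx":0,"dy":0,"dz":0,"hand":0.3},{"wx":0,"wy":0,"wz":0,"dx":0,"dy":0,"dz":0,"hand":0},{"wx":0,"wy":0,"wz":0,"dx":0,"dy":0,"dz":0,"hand":0}]'
python3 -m jog '[{"wx":0,"wy":0,"wz":0,"dx":0,"dy":0,"dz":0,"hand":0},{"wx":0,"wy":0,"wz":0,"dx":0,"dy":0,"dz":0,"hand":0},{"wx":0,"wy":0,"wz":0,"dx":0,"dy":0,"dz":0.1,"hand":0},{"wx":0,"wy":0,"wz":0,"dx":0,"dy":0,"dz":0.14,"hand":0},{"wx":0,"wy":0,"wz":0,"dx":0,"dy":0,"dz":0.14,"hand":0}]'
python3 -m jog '[{"wx":0,"wy":0,"wz":0,"dx":0,"dy":0.15,"dz":0.1,"hand":0},{"wx":0,"wy":0,"wz":0,"dx":0,"dy":0.15,"dz":0,"hand":0},{"wx":0,"wy":0,"wz":0,"dx":0,"dy":0.15,"dz":0,"hand":0},{"wx":0,"wy":0,"wz":0,"dx":0,"dy":0.15,"dz":0,"hand":0},{"wx":0,"wy":0,"wz":0,"dx":0,"dy":0.15,"dz":0,"hand":0}]'
cat > m1.py <<'E'
import sys
from fit import *
# usage: m1.py tag name:x:y:z ...
im={c:r.snapshot(c) for c in C}; ov={c:cv2.resize(im[c][:,:,::-1],None,fx=4,fy=4,interpolation=cv2.INTER_CUBIC) for c in C}
for a in sys.argv[2:]:
    n,x,y,z=a.split(":"); x,y,z=float(x),float(y),float(z); ms={}
    for c in C:
        m=getmask(c,n,proj(c,np.array([[x,y,z+.01]]))[0])
        if m is not None: ms[c]=m
    for lab,mm in ([("both",ms)]+[(c,{c:ms[c]}) for c in ms]) if ms else []:
        p,s=fit(n,mm,z,(x,y)); print(n,lab,np.round(p,4),round(s,3))
        if lab=="both":
            for c in C:
                for h in polys(c,n,p,z): cv2.polylines(ov[c],[np.round((h+.5)*4).astype(int)],True,(0,0,255),1)
cv2.imwrite(f"pics/{sys.argv[1]}.png",cv2.resize(np.vstack([ov["top"][560:1040,540:1560],ov["scene"][600:1040,540:1560]]),(800,722))[:,:])
E
python3 m1.py a plate:.4648:.0043:0 whip_base:.6357:-.1105:.003 base_dish:.6357:-.1105:0; python3 -c "
from plant import r;print(r.get_state()['tool_pos'])"
```

```text
clock: 8.75
tool_pos: [0.6348, -0.1108, 0.0205]
eef_rot: [0.992, -0.125, -0.001, 0.0]
contact_force: [0.1, 0.5, -0.2]
opening: 0.593
finger_force: 0.0
clock: 9.17
tool_pos: [0.6337, -0.1106, 0.1154]
eef_rot: [0.992, -0.125, -0.003, 0.0]
contact_force: [0.6, -1.0, 0.8]
opening: 0.967
finger_force: 0.0
clock: 9.58
tool_pos: [0.6345, 0.0757, 0.1388]
eef_rot: [0.992, -0.125, -0.001, 0.0]
contact_force: [0.5, 0.6, 0.4]
opening: 1.004
finger_force: 0.0
plate both [4.6330e-01 2.8000e-03 2.9141e+00] 0.698
plate scene [ 0.4618 -0.0126 -0.143 ] 0.511
plate top [0.4623 0.0037 2.9113] 0.915
whip_base both [ 0.6339 -0.1126  0.1402] 0.879
whip_base scene [ 0.6367 -0.112   0.0825] 0.91
whip_base top [ 0.6317 -0.1125  0.2151] 0.923
base_dish both [ 0.6372 -0.1102  0.1603] 0.504
base_dish scene [ 6.390e-01 -1.094e-01 -4.000e-04] 0.53
base_dish top [ 0.6349 -0.1112  0.0835] 0.506
[0.63480443 0.07125077 0.13846178]
```

```bash
python3 -m jog '[{"wx":0,"wy":0,"wz":0,"dx":-0.136,"dy":-0.054,"dz":0,"hand":0},{"wx":0,"wy":0,"wz":0,"dx":-0.136,"dy":-0.054,"dz":0,"hand":0},{"wx":0,"wy":0,"wz":0,"dx":-0.136,"dy":-0.054,"dz":0,"hand":0},{"wx":0,"wy":0,"wz":0,"dx":-0.136,"dy":-0.054,"dz":0,"hand":0},{"wx":0,"wy":0,"wz":0,"dx":-0.136,"dy":-0.054,"dz":0,"hand":0}]'
python3 -m jog '[{"wx":0,"wy":0,"wz":0,"dx":0,"dy":0,"dz":-0.13,"hand":0},{"wx":0,"wy":0,"wz":0,"dx":0,"dy":0,"dz":-0.13,"hand":0},{"wx":0,"wy":0,"wz":0,"dx":0,"dy":0,"dz":0,"hand":0},{"wx":0,"wy":0,"wz":0,"dx":0,"dy":0,"dz":0,"hand":0},{"wx":0,"wy":0,"wz":0,"dx":0,"dy":0,"dz":0,"hand":0}]'
```

```text
clock: 10.4
tool_pos: [0.4632, 0.0044, 0.1388]
eef_rot: [0.992, -0.127, -0.001, 0.001]
contact_force: [-0.4, -0.7, 0.0]
opening: 0.999
finger_force: 0.0
clock: 10.82
tool_pos: [0.4655, 0.0058, 0.0744]
eef_rot: [0.992, -0.126, -0.001, 0.0]
contact_force: [0.4, -0.8, -0.5]
opening: 1.002
finger_force: 0.0
```

View pics/a.png

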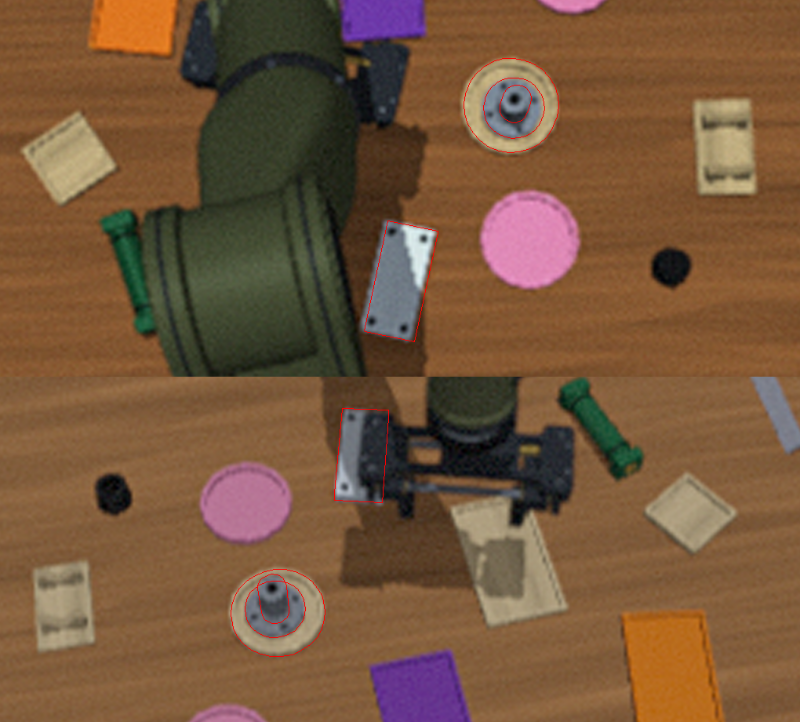

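The crop shows the whip base standing in the plywood dish at (513,105) and the plate at (398,280), where it lay. I'm going down on the plate.

```bash
python3 -m jog '[{"wx":0,"wy":0,"wz":0,"dx":0,"dy":-0.006,"dz":-0.12,"hand":0},{"wx":0,"wy":0,"wz":0,"dx":0,"dy":0,"dz":-0.1,"hand":0},{"wx":0,"wy":0,"wz":0,"dx":0,"dy":0,"dz":-0.04,"hand":0},{"wx":0,"wy":0,"wz":0,"dx":0,"dy":0,"dz":-0.015,"hand":0},{"wx":0,"wy":0,"wz":0,"dx":0,"dy":0,"dz":0,"hand":0}]'
python3 -m jog '[{"wx":0,"wy":0,"wz":0,"dx":0,"dy":0,"dz":0,"hand":1},{"wx":0,"wy":0,"wz":0,"dx":0,"dy":0,"dz":0,"hand":1},{"wx":0,"wy":0,"wz":0,"dx":0,"dy":0,"dz":0,"hand":1},{"wx":0,"wy":0,"wz":0,"dx":0,"dy":0,"dz":0,"hand":1},{"wx":0,"wy":0,"wz":0,"dx":0,"dy":0,"dz":0,"hand":1}]' 30
python3 -m jog '[{"wx":0,"wy":0,"wz":0,"dx":0,"dy":0,"dz":0,"hand":1},{"wx":0,"wy":0,"wz":0,"dx":0,"dy":0,"dz":0,"hand":1},{"wx":0,"wy":0,"wz":0,"dx":0,"dy":0,"dz":0,"hand":1},{"wx":0,"wy":0,"wz":0,"dx":0,"dy":0,"dz":0,"hand":1},{"wx":0,"wy":0,"wz":0,"dx":0,"dy":0,"dz":0,"hand":1}]'
```

```text
clock: 11.23
tool_pos: [0.4689, 0.005, 0.0077]
eef_rot: [0.992, -0.125, -0.003, 0.0]
contact_force: [0.4, 0.4, 0.3]
opening: 0.999
finger_force: 0.0
clock: 11.65
tool_pos: [0.4678, 0.005, 0.0074]
eef_rot: [0.992, -0.125, -0.004, 0.001]
contact_force: [0.4, 0.2, 0.2]
opening: 0.647
finger_force: 0.0
clock: 12.07
tool_pos: [0.4677, 0.005, 0.0071]
eef_rot: [0.992, -0.125, -0.004, 0.001]
contact_force: [0.3, -0.4, 5.9]
opening: 0.558
finger_force: 30.0
```

```bash
python3 -m jog '[{"wx":0,"wy":0,"wz":0,"dx":0,"dy":0,"dz":0.05,"hand":1},{"wx":0,"wy":0,"wz":0,"dx":0,"dy":0,"dz":0.1,"hand":1},{"wx":0,"wy":0,"wz":0,"dx":0,"dy":0,"dz":0.12,"hand":1},{"wx":0,"wy":0,"wz":0,"dx":0,"dy":0,"dz":0.05,"hand":1},{"wx":0,"wy":0,"wz":0,"dx":0,"dy":0,"dz":0,"hand":1}]'
python3 -m jog '[{"wx":0,"wy":0,"wz":0.028,"dx":0.098,"dy":0.084,"dz":0,"hand":1},{"wx":0,"wy":0,"wz":0.028,"dx":0.098,"dy":0.084,"dz":0,"hand":1},{"wx":0,"wy":0,"wz":0.028,"dx":0.098,"dy":0.084,"dz":0,"hand":1},{"wx":0,"wy":0,"wz":0.028,"dx":0.098,"dy":0.084,"dz":0,"hand":1},{"wx":0,"wy":0,"wz":0.028,"dx":0.098,"dy":0.084,"dz":0,"hand":1}]'
python3 -m jog '[{"wx":0,"wy":0,"wz":0.028,"dx":0.098,"dy":0.084,"dz":0,"hand":1},{"wx":0,"wy":0,"wz":0,"dx":0,"dy":0,"dz":0,"hand":1},{"wx":0,"wy":0,"wz":0,"dx":0,"dy":0,"dz":-0.1,"hand":1},{"wx":0,"wy":0,"wz":0,"dx":0,"dy":0,"dz":0,"hand":1},{"wx":0,"wy":0,"wz":0,"dx":0,"dy":0,"dz":0,"hand":1}]'
python3 - <<'E'
from fit import *
c="scene"; im=r.snapshot(c); print(r.get_state()["tool_pos"],r.get_state()["opening"])
u,v=proj(c,np.array([[.613,.131,.04]]))[0].astype(int)
cv2.imwrite("pics/b.png",cv2.resize(im[v-50:v+50,u-60:u+60,::-1],None,fx=5,fy=5,interpolation=cv2.INTER_CUBIC))
E
```

```text
clock: 12.48
tool_pos: [0.4688, 0.0049, 0.0889]
eef_rot: [0.992, -0.125, -0.002, 0.0]
contact_force: [-0.1, -0.1, -2.1]
opening: 0.563
finger_force: 30.0
clock: 12.9
tool_pos: [0.5901, 0.111, 0.0852]
eef_rot: [1.0, 0.016, -0.005, 0.001]
contact_force: [0.1, -0.2, -2.3]
opening: 0.563
finger_force: 30.0
clock: 13.32
tool_pos: [0.612, 0.13, 0.0593]
eef_rot: [0.999, 0.042, -0.007, 0.002]
contact_force: [0.5, 0.1, -2.0]
opening: 0.562
finger_force: 30.0
[0.61316005 0.13020116 0.06061369] 0.5620630514719488
```

View pics/b.png

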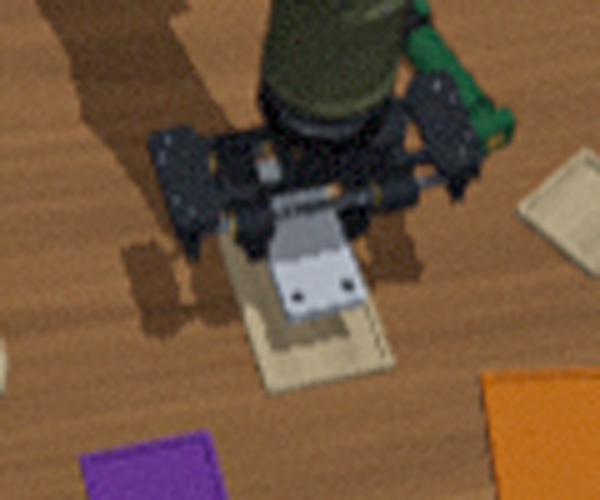

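The plate hangs level over the tray, lined up with it (far end at about (325,290)). Lowering and releasing.

```bash
python3 -m jog '[{"wx":0,"wy":0,"wz":0,"dx":0.005,"dy":0.003,"dz":-0.08,"hand":1},{"wx":0,"wy":0,"wz":0,"dx":0,"dy":0,"dz":-0.07,"hand":1},{"wx":0,"wy":0,"wz":0,"dx":0,"dy":0,"dz":-0.035,"hand":1},{"wx":0,"wy":0,"wz":0,"dx":0,"dy":0,"dz":-0.012,"hand":1},{"wx":0,"wy":0,"wz":0,"dx":0,"dy":0,"dz":0,"hand":1}]'
python3 -m jog '[{"wx":0,"wy":0,"wz":0,"dx":0,"dy":0,"dz":0,"hand":1},{"wx":0,"wy":0,"wz":0,"dx":0,"dy":0,"dz":0,"hand":1}]'
```

```text
clock: 13.78
tool_pos: [0.6155, 0.1314, 0.0125]
eef_rot: [0.999, 0.042, -0.005, 0.001]
contact_force: [-0.8, 0.4, -2.1]
opening: 0.561
finger_force: 30.0
clock: 13.95
tool_pos: [0.6166, 0.1318, 0.0137]
eef_rot: [0.999, 0.042, -0.003, 0.001]
contact_force: [0.8, 0.1, -1.6]
opening: 0.565
finger_force: 30.0
```

```bash
python3 -m jog '[{"wx":0,"wy":0,"wz":0,"dx":0,"dy":0,"dz":-0.012,"hand":1},{"wx":0,"wy":0,"wz":0,"dx":0,"dy":0,"dz":0,"hand":1},{"wx":0,"wy":0,"wz":0,"dx":0,"dy":0,"dz":0,"hand":0.3},{"wx":0,"wy":0,"wz":0,"dx":0,"dy":0,"dz":0,"hand":0.1},{"wx":0,"wy":0,"wz":0,"dx":0,"dy":0,"dz":0,"hand":0}]'
python3 -m jog '[{"wx":0,"wy":0,"wz":0,"dx":0,"dy":0,"dz":0,"hand":0},{"wx":0,"wy":0,"wz":0,"dx":0,"dy":0,"dz":0,"hand":0},{"wx":0,"wy":0,"wz":0,"dx":0,"dy":0,"dz":0.1,"hand":0},{"wx":0,"wy":0,"wz":0,"dx":0,"dy":0,"dz":0.14,"hand":0},{"wx":0,"wy":0,"wz":0,"dx":0,"dy":0,"dz":0.14,"hand":0}]'
python3 -m jog '[{"wx":0,"wy":0,"wz":0.023,"dx":-0.11,"dy":0.1,"dz":0,"hand":0},{"wx":0,"wy":0,"wz":0.023,"dx":-0.11,"dy":0.1,"dz":0,"hand":0},{"wx":0,"wy":0,"wz":0.023,"dx":-0.11,"dy":0.1,"dz":0,"hand":0},{"wx":0,"wy":0,"wz":0.023,"dx":-0.11,"dy":0.1,"dz":0,"hand":0},{"wx":0,"wy":0,"wz":0.023,"dx":-0.11,"dy":0.1,"dz":0,"hand":0}]'
python3 -m jog '[{"wx":0,"wy":0,"wz":0,"dx":0,"dy":0,"dz":0,"hand":0},{"wx":0,"wy":0,"wz":0,"dx":0,"dy":0,"dz":0,"hand":0},{"wx":0,"wy":0,"wz":0,"dx":0,"dy":0,"dz":0,"hand":0}]'
python3 m1.py c plate:.613:.131:.003
```

```text
clock: 14.37
tool_pos: [0.616, 0.1317, 0.0099]
eef_rot: [0.999, 0.042, -0.004, 0.001]
contact_force: [0.5, -0.3, -0.1]
opening: 0.763
finger_force: 0.0
clock: 14.78
tool_pos: [0.6148, 0.1315, 0.1047]
eef_rot: [0.999, 0.042, -0.005, 0.002]
contact_force: [1.3, -0.2, 0.2]
opening: 1.002
finger_force: 0.0
clock: 15.2
tool_pos: [0.4771, 0.2576, 0.1049]
eef_rot: [0.987, 0.158, -0.004, 0.002]
contact_force: [-0.2, 0.9, -0.9]
opening: 1.0
finger_force: 0.0
clock: 15.45
tool_pos: [0.4789, 0.2564, 0.1048]
eef_rot: [0.988, 0.157, -0.004, 0.002]
contact_force: [0.3, -0.2, 0.7]
opening: 0.997
finger_force: 0.0
plate both [0.6154 0.1301 3.2241] 0.901
plate scene [0.6183 0.1297 3.2282] 0.93
plate top [0.6112 0.13   3.2211] 0.935
```

```bash
python3 -m jog '[{"wx":0,"wy":0,"wz":0.002,"dx":-0.012,"dy":0.014,"dz":-0.14,"hand":0},{"wx":0,"wy":0,"wz":0,"dx":0,"dy":0,"dz":-0.13,"hand":0},{"wx":0,"wy":0,"wz":0,"dx":0,"dy":0,"dz":-0.1,"hand":0},{"wx":0,"wy":0,"wz":0,"dx":0,"dy":0,"dz":-0.03,"hand":0},{"wx":0,"wy":0,"wz":0,"dx":0,"dy":0,"dz":0,"hand":0}]'
python3 -m jog '[{"wx":0,"wy":0,"wz":0,"dx":0,"dy":0,"dz":0,"hand":0.3},{"wx":0,"wy":0,"wz":0,"dx":0,"dy":0,"dz":0,"hand":0.3},{"wx":0,"wy":0,"wz":0,"dx":0,"dy":0,"dz":0,"hand":0.3}]' 30
```

```text
clock: 16.07
tool_pos: [0.4747, 0.2588, 0.0029]
eef_rot: [0.987, 0.158, -0.005, 0.003]
contact_force: [0.6, 0.8, 0.5]
opening: 1.002
finger_force: 0.0
clock: 16.32
tool_pos: [0.4765, 0.2606, 0.0062]
eef_rot: [0.987, 0.158, -0.003, 0.001]
contact_force: [-0.2, -0.5, 0.5]
opening: 0.794
finger_force: 0.0
```

```bash
python3 -m jog '[{"wx":0,"wy":0,"wz":0,"dx":0,"dy":0,"dz":-0.008,"hand":1},{"wx":0,"wy":0,"wz":0,"dx":0,"dy":0,"dz":0,"hand":1},{"wx":0,"wy":0,"wz":0,"dx":0,"dy":0,"dz":0,"hand":1},{"wx":0,"wy":0,"wz":0,"dx":0,"dy":0,"dz":0,"hand":1},{"wx":0,"wy":0,"wz":0,"dx":0,"dy":0,"dz":0,"hand":1}]'
python3 -m jog '[{"wx":0,"wy":0,"wz":0,"dx":0,"dy":0,"dz":0,"hand":1},{"wx":0,"wy":0,"wz":0,"dx":0,"dy":0,"dz":0,"hand":1},{"wx":0,"wy":0,"wz":0,"dx":0,"dy":0,"dz":0,"hand":1},{"wx":0,"wy":0,"wz":0,"dx":0,"dy":0,"dz":0,"hand":1},{"wx":0,"wy":0,"wz":0,"dx":0,"dy":0,"dz":0,"hand":1}]'
python3 -m jog '[{"wx":0,"wy":0,"wz":0,"dx":0,"dy":0,"dz":0,"hand":1},{"wx":0,"wy":0,"wz":0,"dx":0,"dy":0,"dz":0,"hand":1},{"wx":0,"wy":0,"wz":0,"dx":0,"dy":0,"dz":0,"hand":1}]'
```

```text
clock: 16.73
tool_pos: [0.4754, 0.2603, 0.0028]
eef_rot: [0.987, 0.159, -0.004, 0.002]
contact_force: [0.1, 0.0, -0.0]
opening: 0.418
finger_force: 0.0
clock: 17.15
tool_pos: [0.4753, 0.2602, 0.0027]
eef_rot: [0.987, 0.159, -0.004, 0.002]
contact_force: [0.0, -0.6, 1.7]
opening: 0.305
finger_force: 30.0
clock: 17.4
tool_pos: [0.4753, 0.2603, 0.0027]
eef_rot: [0.987, 0.159, -0.004, 0.002]
contact_force: [0.5, -0.6, 1.1]
opening: 0.307
finger_force: 30.0
```

```bash
python3 -m jog '[{"wx":0,"wy":0,"wz":0,"dx":0,"dy":0,"dz":0.08,"hand":1},{"wx":0,"wy":0,"wz":0,"dx":0,"dy":0,"dz":0.14,"hand":1},{"wx":0,"wy":0,"wz":0,"dx":0,"dy":0,"dz":0.14,"hand":1},{"wx":0,"wy":0,"wz":0,"dx":0,"dy":0,"dz":0.14,"hand":1},{"wx":0,"wy":0,"wz":0,"dx":0,"dy":-0.05,"dz":0.06,"hand":1}]'
python3 -m jog '[{"wx":0,"wy":0,"wz":-0.009,"dx":0.029,"dy":-0.146,"dz":0,"hand":1},{"wx":0,"wy":0,"wz":-0.009,"dx":0.029,"dy":-0.146,"dz":0,"hand":1},{"wx":0,"wy":0,"wz":-0.009,"dx":0.029,"dy":-0.146,"dz":0,"hand":1},{"wx":0,"wy":0,"wz":-0.009,"dx":0.029,"dy":-0.146,"dz":0,"hand":1},{"wx":0,"wy":0,"wz":-0.009,"dx":0.029,"dy":-0.146,"dz":0,"hand":1}]'
python3 -m jog '[{"wx":0,"wy":0,"wz":-0.009,"dx":0.029,"dy":-0.146,"dz":0,"hand":1},{"wx":0,"wy":0,"wz":-0.009,"dx":0.029,"dy":-0.146,"dz":0,"hand":1},{"wx":0,"wy":0,"wz":-0.009,"dx":0.029,"dy":-0.146,"dz":0,"hand":1},{"wx":0,"wy":0,"wz":-0.009,"dx":0.029,"dy":-0.146,"dz":0,"hand":1},{"wx":0,"wy":0,"wz":-0.009,"dx":0.029,"dy":-0.146,"dz":0,"hand":1}]'
python3 -m jog '[{"wx":0,"wy":0,"wz":-0.009,"dx":0.029,"dy":-0.146,"dz":0,"hand":1},{"wx":0,"wy":0,"wz":-0.009,"dx":0.029,"dy":-0.146,"dz":0,"hand":1},{"wx":0,"wy":0,"wz":-0.009,"dx":0.029,"dy":-0.146,"dz":0,"hand":1},{"wx":0,"wy":0,"wz":-0.009,"dx":0.029,"dy":-0.146,"dz":0,"hand":1},{"wx":0,"wy":0,"wz":-0.009,"dx":0.029,"dy":-0.146,"dz":0,"hand":1}]'
python3 -m jog '[{"wx":0,"wy":0,"wz":0,"dx":0.029,"dy":-0.09,"dz":0,"hand":1},{"wx":0,"wy":0,"wz":0,"dx":0,"dy":0,"dz":0,"hand":1},{"wx":0,"wy":0,"wz":0,"dx":0,"dy":0,"dz":-0.1,"hand":1},{"wx":0,"wy":0,"wz":0,"dx":0,"dy":0,"dz":0,"hand":1},{"wx":0,"wy":0,"wz":0,"dx":0,"dy":0,"dz":0,"hand":1}]'
python3 - <<'E'
from fit import *
L=[]
for c in C:
    im=r.snapshot(c)
    u,v=proj(c,np.array([[.5925,-.322,.08]]))[0].astype(int)
    L.append(cv2.resize(im[v-35:v+35,u-28:u+28,::-1],None,fx=7,fy=7,interpolation=cv2.INTER_CUBIC))
cv2.imwrite("pics/d.png",np.hstack(L))
print(r.get_state()["tool_pos"],r.get_state()["eef_rot"])
E
```

```text
clock: 17.82
tool_pos: [0.4767, 0.2515, 0.1463]
eef_rot: [0.987, 0.16, -0.001, -0.001]
contact_force: [0.4, 1.2, -2.2]
opening: 0.307
finger_force: 30.0
clock: 18.23
tool_pos: [0.5111, 0.0632, 0.1424]
eef_rot: [0.994, 0.114, -0.005, 0.002]
contact_force: [0.8, 0.4, -1.9]
opening: 0.313
finger_force: 30.0
clock: 18.65
tool_pos: [0.5472, -0.1193, 0.1422]
eef_rot: [0.998, 0.069, -0.005, 0.001]
contact_force: [1.2, 0.9, -1.6]
opening: 0.31
finger_force: 30.0
clock: 19.07
tool_pos: [0.5832, -0.3016, 0.1419]
eef_rot: [1.0, 0.024, -0.005, 0.001]
contact_force: [0.5, 0.2, -2.7]
opening: 0.309
finger_force: 30.0
clock: 19.48
tool_pos: [0.5895, -0.3207, 0.1158]
eef_rot: [1.0, 0.025, -0.007, -0.0]
contact_force: [-0.5, 0.6, -2.2]
opening: 0.307
finger_force: 30.0
[ 0.5913985  -0.3214313   0.11793322] [ 9.99679766e-01  2.49230515e-02 -4.27106459e-03  9.82254680e-04]
```

View pics/d.png

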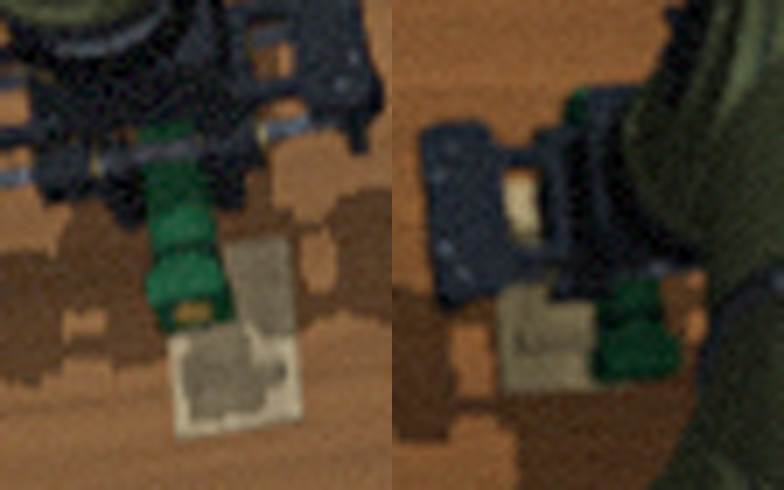

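The tube hangs over the cradle; the sideways shift in both views, scene crop (190,300) and top crop (640,340), is parallax from its height. The fitted numbers put it within 2 mm, so I'm lowering it.

```bash
python3 -m jog '[{"wx":0,"wy":0,"wz":0,"dx":0.004,"dy":0,"dz":-0.13,"hand":1},{"wx":0,"wy":0,"wz":0,"dx":0,"dy":0,"dz":-0.11,"hand":1},{"wx":0,"wy":0,"wz":0,"dx":0,"dy":0,"dz":-0.08,"hand":1},{"wx":0,"wy":0,"wz":0,"dx":0,"dy":0,"dz":-0.04,"hand":1},{"wx":0,"wy":0,"wz":0,"dx":0,"dy":0,"dz":0,"hand":1}]'
python3 -m jog '[{"wx":0,"wy":0,"wz":0,"dx":0,"dy":0,"dz":0,"hand":1},{"wx":0,"wy":0,"wz":0,"dx":0,"dy":0,"dz":0,"hand":1},{"wx":0,"wy":0,"wz":0,"dx":0,"dy":0,"dz":0,"hand":1}]'
```

```text
clock: 20.0
tool_pos: [0.5913, -0.3213, 0.0261]
eef_rot: [1.0, 0.025, -0.006, 0.0]
contact_force: [-0.7, -0.0, -2.9]
opening: 0.311
finger_force: 30.0
clock: 20.25
tool_pos: [0.5937, -0.3229, 0.0296]
eef_rot: [1.0, 0.024, -0.003, 0.002]
contact_force: [-0.3, -0.3, -1.5]
opening: 0.308
finger_force: 30.0
```

```bash
python3 -m jog '[{"wx":0,"wy":0,"wz":0,"dx":-0.003,"dy":0.004,"dz":-0.014,"hand":1},{"wx":0,"wy":0,"wz":0,"dx":0,"dy":0,"dz":-0.012,"hand":1},{"wx":0,"wy":0,"wz":0,"dx":0,"dy":0,"dz":0,"hand":1},{"wx":0,"wy":0,"wz":0,"dx":0,"dy":0,"dz":0,"hand":1},{"wx":0,"wy":0,"wz":0,"dx":0,"dy":0,"dz":0,"hand":1}]'
```

```text
clock: 20.67
tool_pos: [0.5921, -0.3215, 0.0217]
eef_rot: [1.0, 0.024, -0.004, 0.001]
contact_force: [0.3, 0.6, 2.6]
opening: 0.308
finger_force: 30.0
```

```bash
python3 -m jog '[{"wx":0,"wy":0,"wz":0,"dx":0,"dy":0,"dz":0,"hand":0.6},{"wx":0,"wy":0,"wz":0,"dx":0,"dy":0,"dz":0,"hand":0.4},{"wx":0,"wy":0,"wz":0,"dx":0,"dy":0,"dz":0,"hand":0},{"wx":0,"wy":0,"wz":0,"dx":0,"dy":0,"dz":0,"hand":0},{"wx":0,"wy":0,"wz":0,"dx":0,"dy":0,"dz":0,"hand":0}]' 12
python3 -m jog '[{"wx":0,"wy":0,"wz":0,"dx":0,"dy":0,"dz":0,"hand":0},{"wx":0,"wy":0,"wz":0,"dx":0,"dy":0,"dz":0,"hand":0},{"wx":0,"wy":0,"wz":0,"dx":0,"dy":0,"dz":0.1,"hand":0},{"wx":0,"wy":0,"wz":0,"dx":0,"dy":0,"dz":0.14,"hand":0},{"wx":0,"wy":0,"wz":0,"dx":0,"dy":0,"dz":0.14,"hand":0}]'
python3 -m jog '[{"wx":0,"wy":0,"wz":0,"dx":-0.12,"dy":0.06,"dz":0,"hand":0},{"wx":0,"wy":0,"wz":0,"dx":-0.12,"dy":0.06,"dz":0,"hand":0},{"wx":0,"wy":0,"wz":0,"dx":-0.12,"dy":0.06,"dz":0,"hand":0},{"wx":0,"wy":0,"wz":0,"dx":-0.12,"dy":0.06,"dz":0,"hand":0},{"wx":0,"wy":0,"wz":0,"dx":0,"dy":0,"dz":-0.14,"hand":0}]'
python3 -m jog '[{"wx":0,"wy":0,"wz":0,"dx":0,"dy":0,"dz":0,"hand":0},{"wx":0,"wy":0,"wz":0,"dx":0,"dy":0,"dz":0,"hand":0},{"wx":0,"wy":0,"wz":0,"dx":0,"dy":0,"dz":0,"hand":0}]'
python3 m1.py e tube:.5925:-.3224:.034; python3 -c "
import cv2;cv2.imwrite('pics/e2.png',cv2.imread('pics/e.png')[:600])"
```

```text
clock: 21.08
tool_pos: [0.5915, -0.3213, 0.021]
eef_rot: [1.0, 0.024, -0.004, 0.001]
contact_force: [-0.1, -0.0, -0.7]
opening: 0.668
finger_force: 0.0
clock: 21.5
tool_pos: [0.5907, -0.3208, 0.1161]
eef_rot: [1.0, 0.025, -0.005, 0.001]
contact_force: [1.0, 0.2, -0.4]
opening: 0.999
finger_force: 0.0
clock: 21.92
tool_pos: [0.4672, -0.26, 0.0857]
eef_rot: [1.0, 0.024, -0.004, 0.002]
contact_force: [0.1, 0.6, -2.2]
opening: 0.999
finger_force: 0.0
clock: 22.17
tool_pos: [0.4733, -0.262, 0.0818]
eef_rot: [1.0, 0.024, -0.003, 0.002]
contact_force: [0.1, 0.0, 0.4]
opening: 1.005
finger_force: 0.0
tube both [ 0.5965 -0.3236  0.0165] 0.68
tube scene [ 0.597  -0.3243  0.0114] 0.847
tube top [ 0.5914 -0.323   3.1646] 0.535
```

View pics/e2.png

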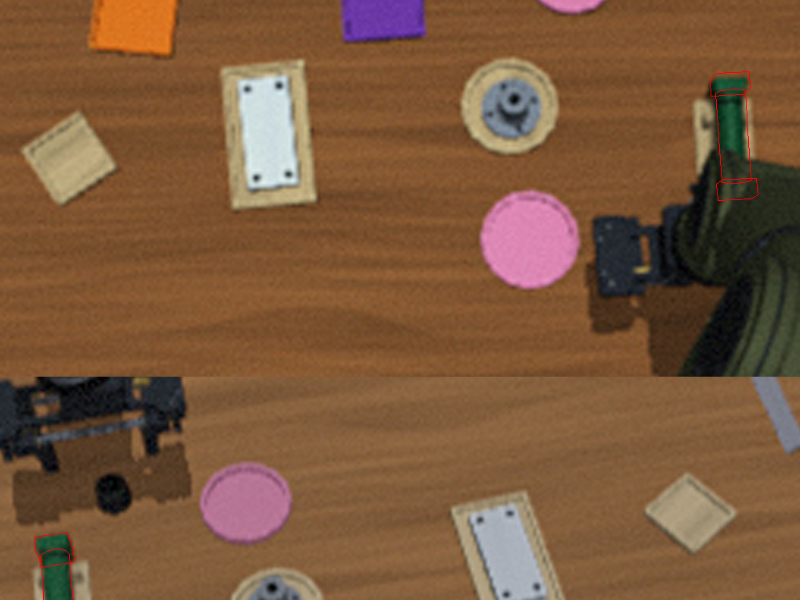

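The tube lies in the cradle at top crop (733,135), the plate is in its tray at (268,130) and the whip base in its dish at (513,105). Next is the foot cap.

```bash
python3 -m jog '[{"wx":0,"wy":0,"wz":0,"dx":-0.004,"dy":0,"dz":-0.12,"hand":0},{"wx":0,"wy":0,"wz":0,"dx":0,"dy":0,"dz":-0.1,"hand":0},{"wx":0,"wy":0,"wz":0,"dx":0,"dy":0,"dz":-0.065,"hand":0},{"wx":0,"wy":0,"wz":0,"dx":0,"dy":0,"dz":0,"hand":0},{"wx":0,"wy":0,"wz":0,"dx":0,"dy":0,"dz":0,"hand":0}]'
python3 -m jog '[{"wx":0,"wy":0,"wz":0,"dx":0,"dy":0,"dz":0,"hand":0.3},{"wx":0,"wy":0,"wz":0,"dx":0,"dy":0,"dz":0,"hand":0.4},{"wx":0,"wy":0,"wz":0,"dx":0,"dy":0,"dz":0,"hand":1},{"wx":0,"wy":0,"wz":0,"dx":0,"dy":0,"dz":0,"hand":1},{"wx":0,"wy":0,"wz":0,"dx":0,"dy":0,"dz":0,"hand":1}]' 12
python3 -m jog '[{"wx":0,"wy":0,"wz":0,"dx":0,"dy":0,"dz":0,"hand":1},{"wx":0,"wy":0,"wz":0,"dx":0,"dy":0,"dz":0,"hand":1},{"wx":0,"wy":0,"wz":0,"dx":0,"dy":0,"dz":0,"hand":1},{"wx":0,"wy":0,"wz":0,"dx":0,"dy":0,"dz":0,"hand":1},{"wx":0,"wy":0,"wz":0,"dx":0,"dy":0,"dz":0,"hand":1}]'
python3 -m jog '[{"wx":0,"wy":0,"wz":0,"dx":0,"dy":0,"dz":0,"hand":1},{"wx":0,"wy":0,"wz":0,"dx":0,"dy":0,"dz":0,"hand":1},{"wx":0,"wy":0,"wz":0,"dx":0,"dy":0,"dz":0,"hand":1},{"wx":0,"wy":0,"wz":0,"dx":0,"dy":0,"dz":0,"hand":1}]'
```

```text
clock: 22.78
tool_pos: [0.4707, -0.2613, 0.0099]
eef_rot: [1.0, 0.024, -0.004, 0.001]
contact_force: [-0.5, -0.3, 0.2]
opening: 0.997
finger_force: 0.0
clock: 23.2
tool_pos: [0.4709, -0.2615, 0.0105]
eef_rot: [1.0, 0.024, -0.004, 0.002]
contact_force: [0.2, 0.7, -0.3]
opening: 0.647
finger_force: 0.0
clock: 23.62
tool_pos: [0.4706, -0.2613, 0.0099]
eef_rot: [1.0, 0.024, -0.004, 0.001]
contact_force: [-0.4, 0.8, 0.6]
opening: 0.376
finger_force: 12.0
clock: 23.95
tool_pos: [0.4706, -0.2613, 0.0099]
eef_rot: [1.0, 0.024, -0.004, 0.001]
contact_force: [-0.3, 0.2, 1.8]
opening: 0.376
finger_force: 12.0
```

```bash
python3 -m jog '[{"wx":0,"wy":0,"wz":0,"dx":0,"dy":0,"dz":0.06,"hand":1},{"wx":0,"wy":0,"wz":0,"dx":0,"dy":0,"dz":0.14,"hand":1},{"wx":0,"wy":0,"wz":0,"dx":0,"dy":0,"dz":0.14,"hand":1},{"wx":0,"wy":0,"wz":0,"dx":0,"dy":0,"dz":0.14,"hand":1},{"wx":0,"wy":0,"wz":0,"dx":0.033,"dy":0.14,"dz":0,"hand":1}]'
python3 -m jog '[{"wx":0,"wy":0,"wz":0,"dx":0.03,"dy":0.148,"dz":0,"hand":1},{"wx":0,"wy":0,"wz":0,"dx":0.03,"dy":0.148,"dz":0,"hand":1},{"wx":0,"wy":0,"wz":0,"dx":0.03,"dy":0.148,"dz":0,"hand":1},{"wx":0,"wy":0,"wz":0,"dx":0.03,"dy":0.148,"dz":0,"hand":1},{"wx":0,"wy":0,"wz":0,"dx":0.03,"dy":0.148,"dz":0,"hand":1}]'
python3 -m jog '[{"wx":0,"wy":0,"wz":0,"dx":0.03,"dy":0.148,"dz":0,"hand":1},{"wx":0,"wy":0,"wz":0,"dx":0.03,"dy":0.148,"dz":0,"hand":1},{"wx":0,"wy":0,"wz":0,"dx":0.03,"dy":0.148,"dz":0,"hand":1},{"wx":0,"wy":0,"wz":0,"dx":0.03,"dy":0.148,"dz":0,"hand":1},{"wx":0,"wy":0,"wz":0,"dx":0.03,"dy":0.148,"dz":0,"hand":1}]'
python3 -m jog '[{"wx":0,"wy":0,"wz":0,"dx":0.03,"dy":0.148,"dz":0,"hand":1},{"wx":0,"wy":0,"wz":0,"dx":0.03,"dy":0.148,"dz":0,"hand":1},{"wx":0,"wy":0,"wz":0,"dx":0.03,"dy":0.148,"dz":0,"hand":1},{"wx":0,"wy":0,"wz":0,"dx":0.03,"dy":0.148,"dz":0,"hand":1},{"wx":0,"wy":0,"wz":0,"dx":0.03,"dy":0.148,"dz":0,"hand":1}]'
python3 -m jog '[{"wx":0,"wy":0,"wz":0,"dx":0,"dy":0,"dz":0,"hand":1},{"wx":0,"wy":0,"wz":0,"dx":0,"dy":0,"dz":-0.1,"hand":1},{"wx":0,"wy":0,"wz":0,"dx":0,"dy":0,"dz":-0.1,"hand":1},{"wx":0,"wy":0,"wz":0,"dx":0,"dy":0,"dz":0,"hand":1},{"wx":0,"wy":0,"wz":0,"dx":0,"dy":0,"dz":0,"hand":1}]'
python3 -m jog '[{"wx":0,"wy":0,"wz":0,"dx":0,"dy":0,"dz":0,"hand":1},{"wx":0,"wy":0,"wz":0,"dx":0,"dy":0,"dz":0,"hand":1}]'
```

```text
clock: 24.37
tool_pos: [0.4795, -0.2364, 0.1353]
eef_rot: [1.0, 0.017, -0.0, 0.006]
contact_force: [1.3, -0.4, -1.3]
opening: 0.378
finger_force: 12.0
clock: 24.78
tool_pos: [0.5163, -0.0395, 0.1299]
eef_rot: [1.0, 0.024, -0.004, 0.001]
contact_force: [0.5, -0.4, 0.5]
opening: 0.383
finger_force: 12.0
clock: 25.2
tool_pos: [0.5536, 0.1456, 0.1298]
eef_rot: [1.0, 0.025, -0.004, 0.001]
contact_force: [1.0, 0.2, 0.5]
opening: 0.383
finger_force: 12.0
clock: 25.62
tool_pos: [0.591, 0.3305, 0.1297]
eef_rot: [1.0, 0.025, -0.004, 0.001]
contact_force: [1.2, -0.8, -0.2]
opening: 0.376
finger_force: 12.0
clock: 26.03
tool_pos: [0.59, 0.3277, 0.0786]
eef_rot: [1.0, 0.024, -0.006, 0.002]
contact_force: [-0.8, 0.9, 0.4]
opening: 0.383
finger_force: 12.0
clock: 26.2
tool_pos: [0.5924, 0.329, 0.0816]
eef_rot: [1.0, 0.024, -0.003, 0.001]
contact_force: [-0.2, 0.3, -0.1]
opening: 0.379
finger_force: 12.0
```

```bash
python3 -m jog '[{"wx":0,"wy":0,"wz":0,"dx":0,"dy":0.003,"dz":-0.1,"hand":1},{"wx":0,"wy":0,"wz":0,"dx":0,"dy":0,"dz":-0.08,"hand":1},{"wx":0,"wy":0,"wz":0,"dx":0,"dy":0,"dz":-0.05,"hand":1},{"wx":0,"wy":0,"wz":0,"dx":0,"dy":0,"dz":-0.02,"hand":1},{"wx":0,"wy":0,"wz":0,"dx":0,"dy":0,"dz":0,"hand":1}]'
python3 -m jog '[{"wx":0,"wy":0,"wz":0,"dx":0,"dy":0,"dz":0,"hand":1},{"wx":0,"wy":0,"wz":0,"dx":0,"dy":0,"dz":0,"hand":1},{"wx":0,"wy":0,"wz":0,"dx":0,"dy":0,"dz":0,"hand":1},{"wx":0,"wy":0,"wz":0,"dx":0,"dy":0,"dz":0,"hand":1}]'
```

```text
clock: 26.62
tool_pos: [0.5911, 0.3292, 0.0169]
eef_rot: [1.0, 0.024, -0.005, 0.002]
contact_force: [-0.8, -0.1, 0.3]
opening: 0.383
finger_force: 12.0
clock: 26.95
tool_pos: [0.592, 0.3298, 0.0184]
eef_rot: [1.0, 0.024, -0.003, 0.001]
contact_force: [0.2, 0.1, -0.4]
opening: 0.382
finger_force: 12.0
```

Down 3.5 mm more, then release, retract clear of everything, and check.

```bash
python3 -m jog '[{"wx":0,"wy":0,"wz":0,"dx":0,"dy":0,"dz":-0.014,"hand":1},{"wx":0,"wy":0,"wz":0,"dx":0,"dy":0,"dz":0,"hand":1},{"wx":0,"wy":0,"wz":0,"dx":0,"dy":0,"dz":0,"hand":0.5},{"wx":0,"wy":0,"wz":0,"dx":0,"dy":0,"dz":0,"hand":0.3},{"wx":0,"wy":0,"wz":0,"dx":0,"dy":0,"dz":0,"hand":0}]'
python3 -m jog '[{"wx":0,"wy":0,"wz":0,"dx":0,"dy":0,"dz":0,"hand":0},{"wx":0,"wy":0,"wz":0,"dx":0,"dy":0,"dz":0,"hand":0},{"wx":0,"wy":0,"wz":0,"dx":0,"dy":0,"dz":0.1,"hand":0},{"wx":0,"wy":0,"wz":0,"dx":0,"dy":0,"dz":0.14,"hand":0},{"wx":0,"wy":0,"wz":0,"dx":0,"dy":0,"dz":0.14,"hand":0}]'
python3 -m jog '[{"wx":0,"wy":0,"wz":0,"dx":-0.12,"dy":0,"dz":0.1,"hand":0},{"wx":0,"wy":0,"wz":0,"dx":-0.14,"dy":0.05,"dz":0.05,"hand":0},{"wx":0,"wy":0,"wz":0,"dx":-0.14,"dy":0.05,"dz":0,"hand":0},{"wx":0,"wy":0,"wz":0,"dx":-0.14,"dy":0.05,"dz":0,"hand":0},{"wx":0,"wy":0,"wz":0,"dx":-0.14,"dy":0.05,"dz":0,"hand":0}]'
python3 -m jog '[{"wx":0,"wy":0,"wz":0,"dx":-0.12,"dy":0.05,"dz":0,"hand":0},{"wx":0,"wy":0,"wz":0,"dx":-0.1,"dy":0.05,"dz":0,"hand":0},{"wx":0,"wy":0,"wz":0,"dx":0,"dy":0,"dz":0,"hand":0},{"wx":0,"wy":0,"wz":0,"dx":0,"dy":0,"dz":0,"hand":0}]'
python3 m1.py f whip_base:.6357:-.1105:.003 plate:.613:.131:.003 tube:.5925:-.3224:.034 foot_cap:.5922:.3287:.004
python3 -c "
import cv2;cv2.imwrite('pics/f2.png',cv2.resize(cv2.imread('pics/f.png'),(664,599)))"
```

```text
clock: 27.37
tool_pos: [0.5912, 0.3294, 0.0138]
eef_rot: [1.0, 0.024, -0.004, 0.001]
contact_force: [0.0, 0.2, 0.2]
opening: 0.584
finger_force: 0.0
clock: 27.78
tool_pos: [0.5904, 0.3289, 0.1088]
eef_rot: [1.0, 0.024, -0.005, 0.002]
contact_force: [0.8, 0.7, -0.5]
opening: 0.959
finger_force: 0.0
clock: 28.2
tool_pos: [0.42, 0.3798, 0.1471]
eef_rot: [1.0, 0.024, -0.004, 0.001]
contact_force: [0.2, 1.1, -0.7]
opening: 1.003
finger_force: 0.0
clock: 28.53
tool_pos: [0.3646, 0.4058, 0.1466]
eef_rot: [1.0, 0.026, -0.004, 0.001]
contact_force: [0.1, -0.1, -0.2]
opening: 0.998
finger_force: 0.0
whip_base both [ 0.6339 -0.1114  0.0571] 0.863
whip_base scene [ 0.6372 -0.1117  0.1272] 0.88
whip_base top [ 0.6317 -0.1114  0.3547] 0.911
plate both [0.6146 0.13   3.2324] 0.897
plate scene [0.6177 0.1293 0.1   ] 0.935
plate top [0.6107 0.1304 0.0861] 0.931
tube both [ 0.5924 -0.3231  0.0102] 0.847
tube scene [ 0.5963 -0.3241  0.0034] 0.845
tube top [ 0.5909 -0.3224  3.1647] 0.889
foot_cap both [0.5951 0.3276 0.1396] 0.79
foot_cap scene [0.5975 0.3271 0.1212] 0.906
foot_cap top [0.5914 0.3269 0.2937] 0.782
```

View pics/f2.png

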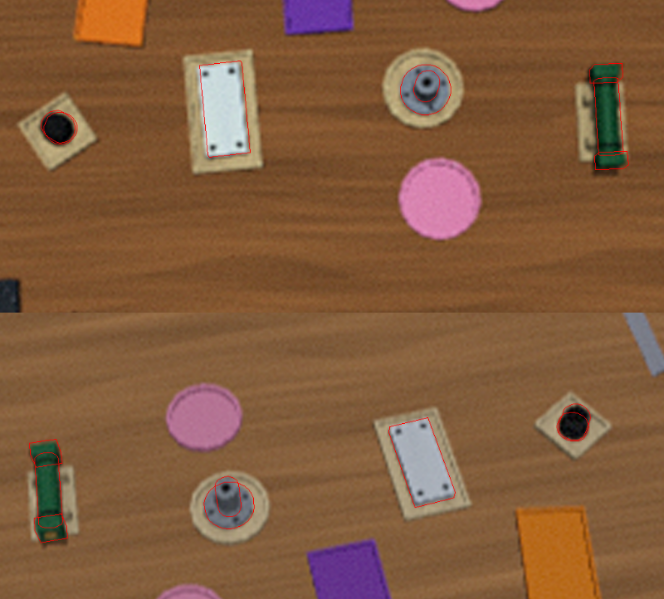

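All four parts are seated: foot cap at top crop (59,127), plate at (224,110), whip base at (426,88) and tube at (608,117). The fits are within about 3 mm of the receptacle centres. Handing in.

```bash
python3 -c "
from plant import r
print(r.finish_job())"
```

```text
the job is handed in; nothing more can be done
None
```

I put all four parts away, let go of everything and handed the job in; my last camera check put each part within about 3 mm of the centre of its place, but handing in returned no verdict.

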